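# Hold the round-handled punch ready in the guide

## Robot

A 6-joint arm with a two-finger parallel gripper is mounted at the origin on the work surface. World frame = base frame: x ahead of the robot, y to its left, z up, the work surface at z = 0. Lengths are in m, angles in rad, forces in N, time in s.
With the tool pointing down it reaches from about 0.375 to 0.825 m from the base axis. Payload 5.5 kg.
Tool frame: the origin (TCP) lies at the very end of the fingers, on their centre line; the grasp point (between the pads) lies 19 mm behind it (robot.grip_depth is the distance from the TCP to the grasp point, in m); z points along the fingers, y is the line along which they close (so a half turn about z gives the same grasp; the last joint's range is limited). The gripper opens to 85 mm and grips with 20 to 120 N. Pads are 22 mm wide; open, the fingers measure 114 mm over their backs; the gripper's body (76 mm by 85 mm) begins 54 mm behind the grasp point. The pads swing forward as they close: fully open they stand 13 mm farther back than shut.
Start: joints at [1.109, 0.314, -0.047, 1.21, 0, 1.571], TCP at [0.267, 0.537, 0.231] pointing down, gripper open.
Joint ranges: [-2.67, 2.67], [-0.69, 1.73], [-1.03, 1.25], [-2.08, 2.16], [-1.42, 1.45], [-3.14, 3.14]. Speed limits (rad/s): [2.39, 2.39, 3.01, 3.14, 3.14, 3.14].

## Interface

Orientations are given as [roll, pitch, yaw] about the fixed x, y, z axes, in that order (R = Rz(yaw) Ry(pitch) Rx(roll)).
In Python, from bench import robot, viewer gives the robot as it stands.
- The arm moves only by the shell command python3 -m inch 'ROWS' [FORCE]. ROWS is JSON, a list of rows, each a list of 7 numbers: the gripper's target within -1 to 1 (fully open at 1, half-way at 0, shut at -1), then the shift along the tool's x, y, z scaled (see below), then the turn, a rotation vector about the tool's x, y, z scaled (see below). In form: [[hand, dx, dy, dz, ax, ay, az], ...]. A call has 1 to 8 rows; each row shifts and turns the commanded pose from where the row before left it, along the tool's axes as they then stand; what a row does not reach is not made up. The controller multiplies each number of a shift by 0.15 m and each number of a turn by 360 degrees. A row lasts 1/12 s, in which the tool goes at most 41.7 mm and 7.16 degrees, less where a joint would pass 70% of its speed; a pose out of reach is approached as far as the arm can. A call with a number of a shift or a turn outside -1 to 1 is refused whole. A call with a gripper value outside its range is refused whole. The fingers move at their own pace and stop on an object; FORCE is the grip in N (left out, the last holds). Time passes only in rows, so rows that do not move let the fingers close. It gives the time, the measured TCP pose, the force, the opening and the grip force at its end, in the units of the state.
- robot.read_state(): the state, without advancing time (a new reading comes with each control period).
- viewer.grab_frame(name): name is "side" or "top"; returns the picture (400x640x3 uint8, red, green, blue); there is no depth.
- viewer.camera_info(name): a dict with "mtx" (3x3 intrinsics, pixels), "k1" (the pictures are not rectified: a ray, as slopes to the right and down, at radius r is drawn at 1 + k1 r^2 times it, then the intrinsics apply), "xyz" and "orientation" of the camera in the world. Camera axes: x right, y down, z forward; pixel columns grow to the right and rows downward; lengths in m; the calibration is good to about 2 mm. A picture is of the moment at which its call begins. camera_info takes no time and is no camera call.
- robot.sign_off(): hands the job in; it is judged then, once.
The state is a dict: "t": time; "joints": joint angles; "qvel": joint speeds; "effort": joint torques, N m; "ee_pos": TCP position; "orientation": TCP orientation; "force": force on the tool from outside, world axes, zero at the start; "moment": the same for the moment, N m; "grip_width": opening from 0.0 (shut) to 1.0 (fully open); "grasp_force": force on a finger pad.
Only numpy, scipy, OpenCV 4.12 (cv2) and the standard library are available. Lean on these libraries where they do the work, as an engineer would, in place of code of your own. Each camera call takes 0.05 s, during which the arm holds its last target. There are 200 camera calls.

## Task

Lift the hinged cover of the wooden punch case right back until it rests on its stop and leave it open, then draw out the punch with the round handle. Lower it upright through the hole of the guide block without touching the guide, and finish still holding it there, still and centred in the hole, with its tip about 10 mm above the copper dish. Do not touch the dish with the punch, and leave the dish and the square-handled punch in their places.

Things in the scene. Friction and masses are not known exactly. Their poses are not given: they have to be found in the camera images.
- lid (a joint): Hinge of the case's cover, rad: 0 closed, grows as it opens, 1.6 is the stop (cover stands upright behind the box, its tongue's end 246 mm above the table: carry the punch round it). Beyond about 1.05 rad it falls open by its own weight and stays on the stop; below that it falls shut. The cover weighs about 0.28 kg.
- lid_hinge (a point): Point on the cover's hinge axis, at the middle of the case's far rim, 100.5 mm above the table. The frame turns with the cover: y is the hinge axis (along the case's width); closed, x points away from the front and z up. The cover is a wooden hood 110 x 220 x 50 mm (5 mm walls) from x = -110 mm to 0 and z = 0 to 50 mm in this frame.
- lid_handle (a point): Grip point of the cover: middle of a brass tongue 28 mm wide (along the hinge axis), 10 mm thick, sticking out 35 mm from the cover's front level with its top; 20 mm out from the front. In the lid_hinge frame at x = -130, y = 0, z = 45 mm (146 mm above the table when closed). Pinched on its two sides it can pivot between the finger pads as the cover swings.
- case: Fixed wooden case, box 110 (x) x 220 (y) x 100 mm high, 5 mm walls, under the cover. Origin at the centre of its underside; front (tongue) to -x, hinge at x = +55 mm. Inside, a block (top at 40 mm) has two 11.5 mm sockets at x = 0, y = -45 and +45 mm; a punch stands in each (which is where varies), tip 8 mm above the table, handle from 93 to 135 mm; it must rise 92 mm to clear the rim.
- punch: The punch to use: steel shank 10 mm in diameter, 85 mm long, its lowest 10 mm tapering to a 5 mm tip; above it a ROUND wooden handle 24 mm in diameter and 42 mm high (127 mm in all). Origin at the tip's centre, z up along the shank. About 0.12 kg.
- punch_grip (a point): Middle of the round handle, 106 mm above the tip on the punch's axis.
- square_punch: The other punch in the case, the same but with a SQUARE handle 24 x 24 x 42 mm. Origin at its tip. To be left in its socket.
- stand: Fixed steel guide stand. Base 150 (x) x 180 (y) x 15 mm; origin at the centre of its underside. On two 18 mm posts at y = -75 and +75 mm an arm 176 mm long (y), 30 mm wide carries a brass guide block 50 x 56 mm in its middle; both reach from 65 to 87 mm above the table (bolt heads to 91 mm). The block has an upright through hole 22 mm in diameter at x = y = 0.
- guide_mouth (a point): Centre of the guide hole's upper mouth, 87 mm above the table; z up along the bore. The bore is 22 mm in diameter and 22 mm long.
- work (a point): Point on the dish's flat top straight below the hole, 27 mm above the table, 38 mm below the hole's lower mouth; z up.
- dish: Loose copper dish 112 mm across, 12 mm high, flat on top, lying centred on the stand's base under the guide; origin at the centre of its underside. To be left alone.
Mind the look-alikes: they are no part of the job. Leave any white look-alike of the stand alone.

How it is judged:
By the outcome, as a careful person would: the job done as asked, in the order asked, and still so for the second after the job is handed in, while the arm keeps its last pose, push and grip.
It also fails if it takes over 72 s, if anything falls off the work surface, if the arm or the gripper's body presses on something with over 40 N, if the wrist force passes 120 N, or if a joint passes its speed limit or range.

## Working session

There is one attempt and no reset: what is moved stays moved. The work goes in short steps, Python scripts to look and compute and a shell command to move; the robot and the scene stay as the last step left them, time stands still between calls to the robot, and variables do not carry over. Pictures are saved under pics/ and viewed, at most 13 in all, crops included, and the job is handed in when it is done.

```bash
ls; mkdir -p pics
python3 - <<'E'
from bench import robot, viewer
import cv2
for n in("side","top"):
    f=viewer.grab_frame(n); cv2.imwrite(f"pics/{n}0.png",f[:,:,::-1]); print(n,viewer.camera_info(n))
print(robot.read_state())
E
```

```text
pics
side {'mtx': array([[398.71888186,   0.        , 317.95311469],
       [  0.        , 398.71888186, 209.22241994],
       [  0.        ,   0.        ,   1.        ]]), 'k1': -0.05879785215945842, 'xyz': array([0.5873272 , 0.62359136, 0.85588929]), 'orientation': array([-2.41250131, -0.01619235,  2.89614   ])}
top {'mtx': array([[375.21566571,   0.        , 322.6548354 ],
       [  0.        , 375.21566571, 195.72080793],
       [  0.        ,   0.        ,   1.        ]]), 'k1': -0.03666506190537722, 'xyz': array([0.34399393, 0.01035307, 1.03742239]), 'orientation': array([-3.06604251, -0.02224684, -1.54300318])}
{'t': 0.1, 'joints': array([ 1.10901800e+00,  3.14196632e-01, -4.79228040e-02,  1.21020470e+00,
       -6.24767409e-06,  1.57076855e+00]), 'qvel': array([-0.00132959,  0.00190312,  0.00251949, -0.00084815, -0.00060379,
       -0.000362  ]), 'effort': array([ 3.27885591e-04, -5.40765274e+01,  3.40542483e+01,  1.11754841e-02,
        6.03327931e-05,  7.41661665e-06]), 'ee_pos': array([0.2671061 , 0.53671342, 0.23052068]), 'orientation': array([-3.14006485e+00,  6.20522182e-06,  2.67984212e+00]), 'force': array([ 0.5253801 ,  0.30798487, -0.02900084]), 'moment': array([ 0.00634241, -0.00148309,  0.05669224]), 'grasp_force': 0.0, 'grip_width': 0.9996421257387457}
```

View pics/side0.png

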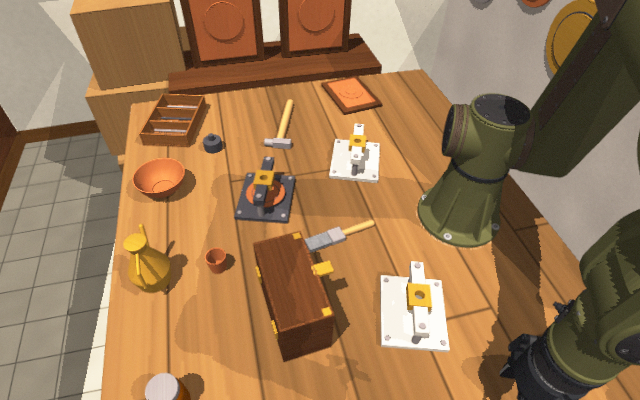

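View pics/top0.png

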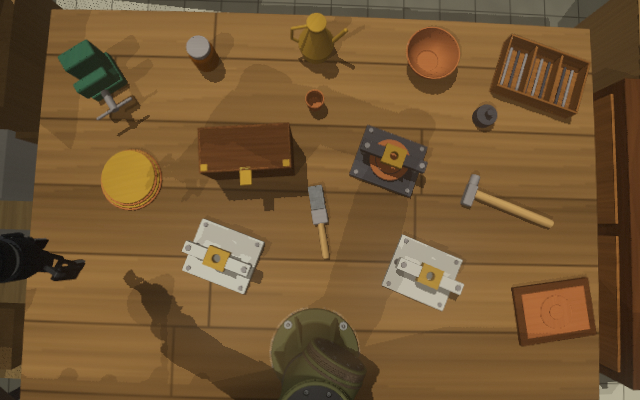

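The side view shows the case at (293,290), its tongue at (322,268), and the dark stand with its hole at about (265,178). In the top view the case is at (246,150), the tongue at (246,177), and the dark stand's hole at (394,156). The white stands are the look-alikes.

```bash
cat > h.py <<'E'
import numpy as np, cv2
from scipy.spatial.transform import Rotation as Ro
from bench import robot, viewer
def cam(n):
    c=viewer.camera_info(n); return c["mtx"],np.array([c["k1"],0,0,0.]),c["xyz"],Ro.from_euler("xyz",c["orientation"]).as_matrix()
def ray(n,p):
    K,_,o,R=cam(n); k=_[0]
    d=np.array([(p[0]-K[0,2])/K[0,0],(p[1]-K[1,2])/K[1,1]]); u=d.copy()
    for i in range(20): u=d/(1+k*(u@u))
    v=R@np.array([u[0],u[1],1]); return o,v/np.linalg.norm(v)
def onz(n,p,z):
    o,d=ray(n,p); return o+d*(z-o[2])/d[2]
def tri(p,q):
    o1,d1=ray("side",p); o2,d2=ray("top",q)
    s=np.linalg.lstsq(np.c_[d1,-d2],o2-o1,rcond=None)[0]
    a,b=o1+s[0]*d1,o2+s[1]*d2; return (a+b)/2,np.linalg.norm(a-b)
def proj(n,P):
    K,D,o,R=cam(n); return cv2.projectPoints(np.atleast_2d(P).astype(float),cv2.Rodrigues(R.T)[0],-R.T@o,K,D)[0][:,0]
def grab(n,name):
    f=np.ascontiguousarray(viewer.grab_frame(n)[:,:,::-1]); cv2.imwrite(f"pics/{name}.png",f); return f
E
python3 - <<'E'
from h import *
for n in("side","top"):
    f=cv2.imread(f"pics/{n}0.png"); h=cv2.cvtColor(f,cv2.COLOR_BGR2HSV)
    m=cv2.inRange(h,(19,170,110),(32,255,255))
    for c in cv2.findContours(m,cv2.RETR_EXTERNAL,cv2.CHAIN_APPROX_SIMPLE)[0]:
        if 15<cv2.contourArea(c)<1200:
            r=cv2.minAreaRect(c); print(n,np.round(r[0],1),np.round(r[1],1),round(r[2]),np.round(onz(n,r[0],.1505),3),np.round(onz(n,r[0],.087),3))
a=cv2.imread("pics/top0.png"); b=cv2.imread("pics/side0.png")
A=cv2.resize(a[110:210,190:440],None,fx=3.2,fy=3.2,interpolation=cv2.INTER_CUBIC)
B=cv2.resize(b[150:250,225:335],None,fx=2.5,fy=2.5,interpolation=cv2.INTER_CUBIC)
C=cv2.resize(b[225:365,245:345],None,fx=1.9,fy=1.9,interpolation=cv2.INTER_CUBIC)
o=np.zeros((590,800,3),np.uint8); o[:320,:800]=A; o[325:575,:275]=B; o[325:591,300:490]=C[:265]
cv2.imwrite("pics/z.png",o)
E
```

```text
side [274. 327.] [12.6  2.5] 72 [0.576 0.284 0.15 ] [0.575 0.254 0.087]
side [326.4 311.1] [7.3 7.6] 72 [0.472 0.276 0.15 ] [0.461 0.244 0.087]
side [418. 296.] [26. 24.] 90 [0.284 0.288 0.15 ] [0.257 0.257 0.087]
side [322. 268.] [13.  19.7] 68 [0.455 0.177 0.15 ] [0.443 0.137 0.087]
side [144.9 272. ] [43.1 31.8] 68 [0.817 0.103 0.15 ] [0.838 0.056 0.087]
side [296.4 235.4] [4.7 5.7] 72 [0.489 0.08  0.15 ] [0.48  0.031 0.087]
side [133.7 238.8] [25.1 24.1] 73 [0.845 0.007 0.15 ] [ 0.868 -0.049  0.087]
side [263.8 177.2] [17.7 15.3] 11 [ 0.531 -0.123  0.15 ] [ 0.526 -0.19   0.087]
side [357.5 140.5] [13. 15.] 90 [ 0.251 -0.211  0.15 ] [ 0.221 -0.287  0.087]
side [573.2  34.7] [12.3  8.4] 29 [-0.878 -0.703  0.15 ] [-1.01  -0.823  0.087]
side [576.2  24.4] [19.5 13.2] 22 [-0.969 -0.795  0.15 ] [-1.109 -0.922  0.087]
side [586.4   6.2] [21.4 10.7] 24 [-1.181 -0.978  0.15 ] [-1.341 -1.122  0.087]
top [216.  257.8] [21.4 19.3] 22 [0.259 0.238 0.15 ] [0.253 0.254 0.087]
top [135.6 195.4] [21.1 55.4] 70 [0.399 0.435 0.15 ] [0.403 0.466 0.087]
top [245.4 177.1] [15.  11.9] 85 [0.451 0.177 0.15 ] [0.458 0.189 0.087]
top [203. 167.] [6. 6.] 90 [0.472 0.279 0.15 ] [0.481 0.298 0.087]
top [286. 162.] [6. 6.] 90 [0.49  0.082 0.15 ] [0.5   0.087 0.087]
top [393.7 155.4] [21.6 18.9] 20 [ 0.514 -0.176  0.15 ] [ 0.526 -0.189  0.087]
top [306.9  44.3] [ 7.7 23. ] 9 [0.784 0.042 0.15 ] [0.815 0.044 0.087]
top [339.   34.4] [ 3.6 19.2] 51 [ 0.812 -0.037  0.15 ] [ 0.846 -0.04   0.087]
top [308.1  27.5] [20.7 38.3] 52 [0.827 0.04  0.15 ] [0.862 0.042 0.087]
```

View pics/z.png

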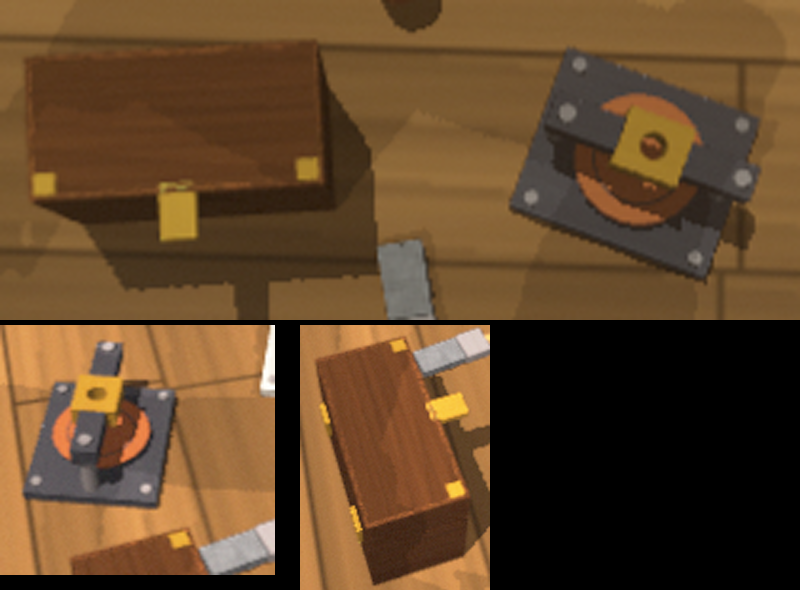

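Both views agree on the tongue (0.453, 0.177), the lid corners (yaw about 5.1°) and the guide hole (0.526, -0.19). I turn the gripper first, so that it closes along the hinge axis.

```bash
R='' ; python3 -m inch '[[1,0,0,0,0,0,0.0196],[1,0,0,0,0,0,0.0196],[1,0,0,0,0,0,0.0196],[1,0,0,0,0,0,0.0196],[1,0,0,0,0,0,0.0196],[1,0,0,0,0,0,0.0196],[1,0,0,0,0,0,0.0196]]' 25
python3 -m inch '[[1,0,0,0,0,0,0.0196],[1,0,0,0,0,0,0.0196],[1,0,0,0,0,0,0.0196],[1,0,0,0,0,0,0.0196],[1,0,0,0,0,0,0.0196],[1,0,0,0,0,0,0.0196],[1,0,0,0,0,0,0.0196]]' >/dev/null
python3 -m inch '[[1,0,0,0,0,0,0.0196],[1,0,0,0,0,0,0.0196],[1,0,0,0,0,0,0.0196],[1,0,0,0,0,0,0.0196],[1,0,0,0,0,0,0.0196],[1,0,0,0,0,0,0.0196],[1,0,0,0,0,0,0.0196]]'
cat >> h.py <<'E'
def need(P,rpy=None):
    "shift (tool units) and turn (units) from the measured pose to TCP P"
    s=robot.read_state(); R=Ro.from_euler("xyz",s["orientation"])
    print("t",round(s["t"],2),"tcp",np.round(s["ee_pos"],4),"rpy deg",np.round(np.degrees(s["orientation"]),2),"F",np.round(s["force"],1),"w",round(s["grip_width"],3),"g",round(s["grasp_force"],1))
    print("shift",np.round(R.inv().apply(np.array(P)-s["ee_pos"])/.15,4))
    if rpy is not None: print("turn",np.round((R.inv()*Ro.from_euler("xyz",np.radians(rpy))).as_rotvec()/(2*np.pi),4))
E
python3 -c "
from h import *
need([.4465,.1764,.1325],[180,0,5.1])"
```

```text
t: 0.68
ee_pos: [0.2672, 0.5368, 0.2308]
orientation: [-3.141, 0.001, 1.812]
force: [0.8, 0.2, 0.1]
grip_width: 0.998
grasp_force: 0.0
t: 1.85
ee_pos: [0.452, 0.3533, 0.2314]
orientation: [-2.928, 0.106, 0.542]
force: [-0.2, 0.5, 0.3]
grip_width: 1.001
grasp_force: 0.0
t 1.85 tcp [0.452  0.3533 0.2314] rpy deg [-167.74    6.07   31.04] F [-0.2  0.5  0.3] w 1.001 g 0.0
shift [-0.5665  1.1227  0.4964]
turn [-0.0296  0.0242  0.0699]
```

```bash
python3 -m inch '[[1,0,0,0,0,0,0],[1,0,0,0,0,0,0],[1,0,0,0,0,0,0]]'; python3 -c "
from h import *
print(np.round(robot.read_state()['joints'],3))
need([.4465,.1764,.1325],[180,0,5.1])"
```

```text
t: 2.1
ee_pos: [0.4511, 0.3547, 0.2315]
orientation: [-2.928, 0.105, 0.545]
force: [0.0, 0.5, 0.2]
grip_width: 1.004
grasp_force: 0.0
[ 0.544  0.35  -0.018  1.307  0.213  3.141]
t 2.1 tcp [0.4511 0.3547 0.2315] rpy deg [-167.78    6.02   31.22] F [0.  0.5 0.2] w 1.004 g 0.0
shift [-0.5694  1.1309  0.4955]
turn [-0.0295  0.0241  0.0704]
```

The last joint reached its upper limit, so tool yaw = j1 − j6 + π. I turn the other way, to the equivalent yaw of 185°.

```bash
for i in 1; do python3 -m inch '[[1,0,0,0,0,0,-0.0196],[1,0,0,0,0,0,-0.0196],[1,0,0,0,0,0,-0.0196],[1,0,0,0,0,0,-0.0196],[1,0,0,0,0,0,-0.0196],[1,0,0,0,0,0,-0.0196],[1,0,0,0,0,0,-0.0196],[1,0,0,0,0,0,-0.0196]]'
python3 -m inch '[[1,0,0,0,0,0,-0.0196],[1,0,0,0,0,0,-0.0196],[1,0,0,0,0,0,-0.0196],[1,0,0,0,0,0,-0.0196],[1,0,0,0,0,0,-0.0196],[1,0,0,0,0,0,-0.0196],[1,0,0,0,0,0,-0.0196],[1,0,0,0,0,0,-0.0196]]'; done; python3 -c "
from h import *
print(np.round(robot.read_state()['joints'],3))
need([.4465,.1764,.1325],[180,0,-174.9])"
```

```text
t: 2.77
ee_pos: [0.4498, 0.3563, 0.2319]
orientation: [-2.936, -0.119, 1.517]
force: [0.9, 0.7, -0.2]
grip_width: 1.003
grasp_force: 0.0
t: 3.43
ee_pos: [0.4498, 0.3563, 0.2319]
orientation: [-3.129, -0.237, 2.512]
force: [-0.3, 0.7, -0.7]
grip_width: 1.0
grasp_force: 0.0
[ 0.548  0.35  -0.018  1.307  0.213  1.164]
t 3.43 tcp [0.4498 0.3563 0.2319] rpy deg [-179.25  -13.56  143.95] F [-0.3  0.7 -0.7] w 1.0 g 0.0
shift [-0.8238 -0.9763  0.4957]
turn [ 0.0115 -0.0368 -0.1135]
```

```bash
python3 -m inch '[[1,0,0,0,0.0016,-0.0053,-0.0162],[1,0,0,0,0.0016,-0.0053,-0.0162],[1,0,0,0,0.0016,-0.0053,-0.0162],[1,0,0,0,0.0016,-0.0053,-0.0162],[1,0,0,0,0.0016,-0.0053,-0.0162],[1,0,0,0,0.0016,-0.0053,-0.0162],[1,0,0,0,0.0016,-0.0053,-0.0162],[1,0,0,0,0,0,0]]'; python3 -c "
from h import *
print(np.round(robot.read_state()['joints'],3))
need([.4465,.1764,.1325],[180,0,-174.9])"
```

```text
t: 4.1
ee_pos: [0.449, 0.3566, 0.2322]
orientation: [3.141, 0.003, -3.056]
force: [-0.6, 0.5, -0.3]
grip_width: 0.997
grasp_force: 0.0
[ 6.720e-01  2.610e-01 -1.160e-01  1.192e+00 -1.000e-03  5.860e-01]
t 4.1 tcp [0.449  0.3566 0.2322] rpy deg [ 1.7998e+02  1.6000e-01 -1.7508e+02] F [-0.6  0.5 -0.3] w 0.997 g 0.0
shift [ 0.1214 -1.1959  0.6643]
turn [ 0.      0.0005 -0.0005]
```

```bash
python3 -m inch '[[1,0.015,-0.1,0,0,0,0],[1,0.015,-0.17,0,0,0,0],[1,0.015,-0.18,0,0,0,0],[1,0.016,-0.18,0,0,0,0],[1,0.015,-0.18,0,0,0,0],[1,0.015,-0.18,0,0,0,0],[1,0.015,-0.13,0,0,0,0],[1,0.015,-0.076,0,0,0,0]]'
python3 -m inch '[[1,0,0,0.08,0,0,0],[1,0,0,0.1,0,0,0],[1,0,0,0.1,0,0,0],[1,0,0,0.1,0,0,0],[1,0,0,0.1,0,0,0],[1,0,0,0.1,0,0,0],[1,0,0,0.084,0,0,0],[1,0,0,0,0,0,0]]'
python3 -c "
from h import *
need([.4465,.1764,.1325],[180,0,-174.9])
grab('top','t1');f=grab('side','s1');cv2.imwrite('pics/s1z.png',cv2.resize(f[180:330,220:420],None,fx=3,fy=3))"
```

```text
t: 4.77
ee_pos: [0.4466, 0.1722, 0.2319]
orientation: [-3.141, 0.001, -3.067]
force: [-0.4, -0.5, 0.3]
grip_width: 1.003
grasp_force: 0.0
t: 5.43
ee_pos: [0.4453, 0.1739, 0.1299]
orientation: [-3.141, -0.003, -3.064]
force: [-0.3, 0.0, -0.3]
grip_width: 1.002
grasp_force: 0.0
t 5.43 tcp [0.4453 0.1739 0.1299] rpy deg [-1.7994e+02 -1.6000e-01 -1.7556e+02] F [-0.3  0.  -0.3] w 1.002 g 0.0
shift [-0.0089  0.0159 -0.0176]
turn [-0.0002 -0.0005 -0.0018]
```

View pics/s1z.png

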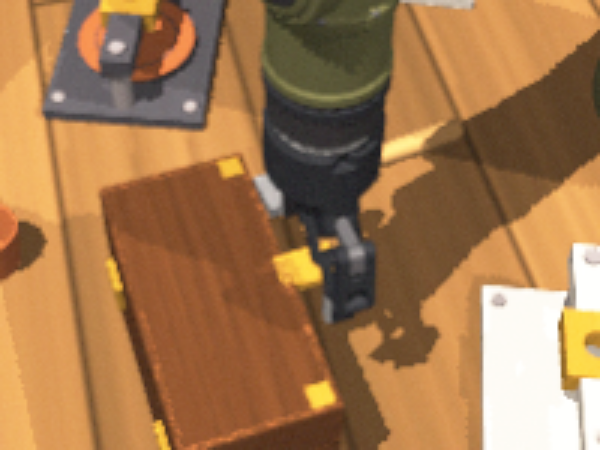

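The fingers straddle the tongue, which is at about (300,265) in the crop and clear of the cover. I make a small correction and then close.

```bash
python3 -m inch '[[1,-0.009,0.016,-0.017,0,0,-0.0018],[0,0,0,0,0,0,0],[-0.5,0,0,0,0,0,0],[-1,0,0,0,0,0,0],[-1,0,0,0,0,0,0],[-1,0,0,0,0,0,0],[-1,0,0,0,0,0,0],[-1,0,0,0,0,0,0]]' 30
python3 -m inch '[[-1,0,0,0,0,0,0],[-1,0,0,0,0,0,0],[-1,0,0,0,0,0,0],[-1,0,0,0,0,0,0]]'
python3 -c "
from h import *
need([.4465,.1764,.1325],[180,0,-174.9])
th0=np.arctan2(.032,.134)
ax=np.array([.996,.089,0]);H=np.array([.580,.1883,.1005])
g=np.array([.4465,.1764,.1455]); r=np.hypot(.134,.045); p0=np.arctan2(.045,.134)
prev=None
for th in np.arange(0,1.5,.1):
    q=np.array([-r*np.cos(p0+th),r*np.sin(p0+th)])
    if prev is not None: print(round(th,2),np.round((q-prev)/.15,3),end=' ')
    prev=q
"
```

```text
t: 6.2
ee_pos: [0.4486, 0.1772, 0.1352]
orientation: [3.141, 0.002, -3.052]
force: [-0.8, 1.5, 3.9]
grip_width: 0.319
grasp_force: 32.2
t: 6.53
ee_pos: [0.4486, 0.1772, 0.1352]
orientation: [3.141, 0.002, -3.052]
force: [-1.9, 1.6, 5.2]
grip_width: 0.322
grasp_force: 32.3
t 6.53 tcp [0.4486 0.1772 0.1352] rpy deg [ 1.7997e+02  1.1000e-01 -1.7485e+02] F [-1.9  1.6  5.2] w 0.322 g 32.3
shift [ 0.0142 -0.004   0.0177]
turn [0.0001 0.0003 0.0001]
0.1 [0.034 0.088] 0.2 [0.043 0.084] 0.3 [0.051 0.079] 0.4 [0.059 0.074] 0.5 [0.066 0.067] 0.6 [0.072 0.06 ] 0.7 [0.078 0.053] 0.8 [0.083 0.045] 0.9 [0.087 0.036] 1.0 [0.09  0.028] 1.1 [0.092 0.018] 1.2 [0.094 0.009] 1.3 [ 0.094 -0.   ] 1.4 [ 0.094 -0.01 ]
```

```bash
python3 -m inch '[[-1,-0.016,0,-0.045,0,0,0],[-1,-0.018,0,-0.043,0,0,0],[-1,-0.021,0,-0.043,0,0,0],[-1,-0.022,0,-0.041,0,0,0],[-1,-0.025,0,-0.04,0,0,0],[-1,-0.026,0,-0.039,0,0,0],[-1,-0.029,0,-0.037,0,0,0],[-1,-0.03,0,-0.037,0,0,0]]'
python3 -m inch '[[-1,-0.032,0,-0.034,0,0,0],[-1,-0.034,0,-0.033,0,0,0],[-1,-0.035,0,-0.031,0,0,0],[-1,-0.037,0,-0.029,0,0,0],[-1,0,0,0,0,0,0]]'
python3 -c "
from h import *
need([.4465,.1764,.1325])
grab('top','t2');f=grab('side','s2');cv2.imwrite('pics/s2z.png',cv2.resize(f[180:330,220:420],None,fx=3,fy=3))"
```

```text
t: 7.2
ee_pos: [0.4771, 0.1797, 0.1838]
orientation: [3.142, 0.002, -3.052]
force: [4.4, 4.7, -8.5]
grip_width: 0.319
grasp_force: 30.2
t: 7.62
ee_pos: [0.498, 0.1815, 0.2031]
orientation: [3.142, 0.002, -3.052]
force: [2.7, 3.8, -7.7]
grip_width: 0.316
grasp_force: 30.9
t 7.62 tcp [0.498  0.1815 0.2031] rpy deg [ 1.8000e+02  1.1000e-01 -1.7486e+02] F [ 2.7  3.8 -7.7] w 0.316 g 30.9
shift [ 0.346  -0.0034  0.4702]
```

View pics/s2z.png

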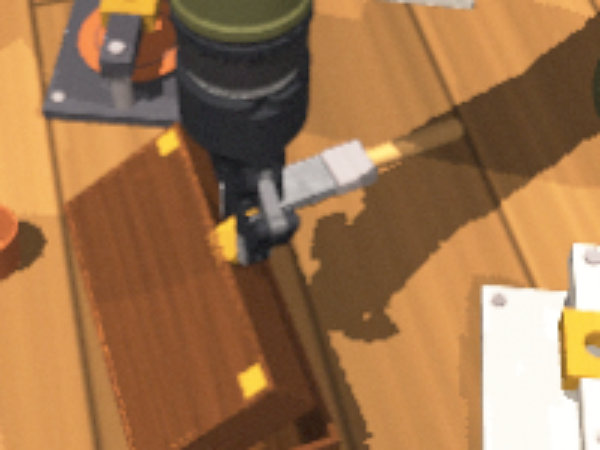

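The cover is rising to about 0.6 rad with the tongue still held (crop (230,240)) and forces under 10 N. I continue the arc to about 1.3 rad.

```bash
python3 -m inch '[[-1,-0.038,0,-0.027,0,0,0],[-1,-0.04,0,-0.026,0,0,0],[-1,-0.041,0,-0.023,0,0,0],[-1,-0.042,0,-0.022,0,0,0],[-1,-0.043,0,-0.019,0,0,0],[-1,-0.044,0,-0.017,0,0,0],[-1,-0.045,0,-0.015,0,0,0],[-1,-0.045,0,-0.013,0,0,0]]'
python3 -m inch '[[-1,-0.046,0,-0.01,0,0,0],[-1,-0.046,0,-0.008,0,0,0],[-1,-0.047,0,-0.006,0,0,0],[-1,-0.047,0,-0.003,0,0,0],[-1,-0.047,0,-0.001,0,0,0],[-1,-0.047,0,0.001,0,0,0],[-1,0,0,0,0,0,0]]'
python3 -c "
from h import *
need([.4465,.1764,.1325])
grab('top','t3');f=grab('side','s3');cv2.imwrite('pics/s3z.png',cv2.resize(f[150:350,200:420],None,fx=2.5,fy=2.5))"
```

```text
t: 8.38
ee_pos: [0.5477, 0.1859, 0.2271]
orientation: [-3.141, 0.001, -3.052]
force: [-1.0, 4.7, -7.9]
grip_width: 0.316
grasp_force: 30.6
t: 8.97
ee_pos: [0.5909, 0.1897, 0.2314]
orientation: [-3.141, 0.003, -3.052]
force: [-1.9, 4.0, -1.7]
grip_width: 0.314
grasp_force: 30.2
t 8.97 tcp [0.5909 0.1897 0.2314] rpy deg [-1.7999e+02  1.7000e-01 -1.7486e+02] F [-1.9  4.  -1.7] w 0.314 g 30.2
shift [ 0.9687 -0.0023  0.6563]
```

View pics/s3z.png

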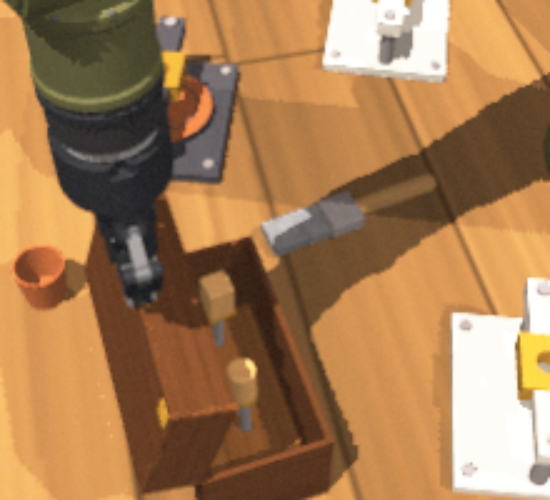

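The cover is at about 1.3 rad. The round punch is on the +y side (crop (242,370)) and the square one on the −y side. I carry the cover down to near its stop, release it, and rise clear.

```bash
python3 -m inch '[[-1,-0.047,0,0.003,0,0,0],[-1,-0.047,0,0.005,0,0,0],[-1,-0.046,0,0.008,0,0,0],[-1,-0.046,0,0.01,0,0,0],[-1,-0.045,0,0.012,0,0,0],[-1,0,0,0,0,0,0],[0,0,0,0,0,0,0],[0.5,0,0,0,0,0,0]]'
python3 -m inch '[[0.5,0,0,0,0,0,0],[0.5,0,0,0,0,0,0],[0.5,0,0,-0.05,0,0,0],[0.5,0,0,-0.1,0,0,0],[0.5,0,0,-0.13,0,0,0],[0.5,0,0,-0.15,0,0,0],[0.5,0,0,-0.1,0,0,0],[0.5,0,0,0,0,0,0]]'
python3 -c "
from h import *
need([.5,.2,.24])"
```

```text
t: 9.73
ee_pos: [0.6244, 0.1917, 0.2258]
orientation: [-3.139, 0.003, -3.052]
force: [0.1, 0.1, 0.4]
grip_width: 0.589
grasp_force: 0.0
t: 10.4
ee_pos: [0.6252, 0.193, 0.3099]
orientation: [3.141, 0.008, -3.052]
force: [0.4, 0.9, 0.3]
grip_width: 0.749
grasp_force: 0.0
t 10.4 tcp [0.6252 0.193  0.3099] rpy deg [ 179.96    0.47 -174.85] F [0.4 0.9 0.3] w 0.749 g 0.0
shift [0.8306 0.1212 0.459 ]
```

```bash
python3 -m inch '[[0.5,0.1,0,0,0,0,0],[0.5,0.2,0,0,0,0,0],[0.5,0.2,0,0,0,0,0],[0.5,0.2,0,0,0,0,0],[0.5,0.2,0,0,0,0,0],[0.5,0.2,0,0,0,0,0],[0.5,0.15,0,0,0,0,0],[0.5,0,0,0,0,0,0]]'
python3 -c "
from h import *
need([.521,.228,.25])
t=grab('top','t4');f=grab('side','s4')
for n in('side','top'):print(n,proj(n,[[.521,.228,.135],[.521,.228,.114]]))
o=np.zeros((600,800,3),np.uint8);o[:600,:400]=cv2.resize(f[200:350,230:330],None,fx=4,fy=4,interpolation=cv2.INTER_CUBIC);o[:400,400:]=cv2.resize(t[100:200,200:300],None,fx=4,fy=4,interpolation=cv2.INTER_CUBIC)
cv2.imwrite('pics/z4.png',o)"
```

```text
t: 11.07
ee_pos: [0.4329, 0.175, 0.305]
orientation: [-3.141, 0.0, -3.051]
force: [0.9, 0.6, -0.3]
grip_width: 0.749
grasp_force: 0.0
t 11.07 tcp [0.4329 0.175  0.305 ] rpy deg [-1.7997e+02  1.0000e-02 -1.7480e+02] F [ 0.9  0.6 -0.3] w 0.749 g 0.0
shift [-0.6171  0.2985  0.3664]
side [[296.45889631 299.06724045]
 [296.71214174 304.10362698]]
top [[226.87290637 148.49190526]
 [228.82874828 150.18676574]]
```

View pics/z4.png

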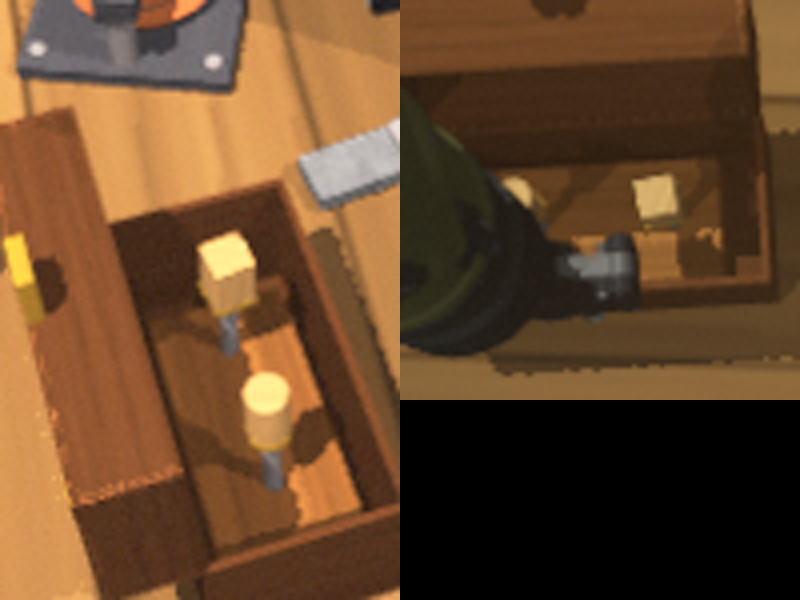

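The cover stands upright on its stop. The round punch's top centre is at full-frame side pixel (296.8,298.2), within 1 px of my prediction (296.5,299.1). The square punch is at top pixel (264,148).

```bash
python3 -c "
from h import *
a=onz('side',(296.75,298.25),.135);b=onz('top',(264,148.25),.135);s=onz('side',(230+228/4,200+250/4),.135)
print(a,b,s,np.linalg.norm(a-b),np.linalg.norm(a-s))
need([a[0],a[1],.2],[180,0,-174.9])"
```

```text
[0.52003844 0.22632049 0.135     ] [0.52433263 0.13795795 0.135     ] [0.52236221 0.13640751 0.135     ] 0.08846681678070628 0.08994300401022748
t 11.17 tcp [0.4365 0.1758 0.305 ] rpy deg [-1.7999e+02  1.6000e-01 -1.7482e+02] F [-0.2 -0.  -0.7] w 0.748 g 0.0
shift [-0.583   0.2853  0.7019]
turn [-0.      0.0005  0.0002]
```

```bash
python3 -m inch '[[0.5,-0.06,0.03,0,0,0,0],[0.5,-0.1,0.05,0,0,0,0],[0.5,-0.1,0.05,0,0,0,0],[0.5,-0.1,0.05,0,0,0,0],[0.5,-0.1,0.05,0,0,0,0],[0.5,-0.08,0.038,0,0,0,0],[0.5,-0.046,0.02,0,0,0,0],[0.5,0,0,0,0,0,0]]' >/dev/null
python3 -m inch '[[0.5,0,0,0.08,0,0,0],[0.5,0,0,0.13,0,0,0],[0.5,0,0,0.15,0,0,0],[0.5,0,0,0.15,0,0,0],[0.5,0,0,0.13,0,0,0],[0.5,0,0,0.06,0,0,0],[0.5,0,0,0,0,0,0],[0.5,0,0,0,0,0,0]]'
python3 -c "
from h import *
need([.5205,.2268,.095],[180,0,-174.9])
f=grab('side','s5')
cv2.imwrite('pics/z5.png',cv2.resize(f[200:350,230:380],None,fx=4,fy=4,interpolation=cv2.INTER_CUBIC))"
```

```text
t: 12.5
ee_pos: [0.5207, 0.2266, 0.2001]
orientation: [-3.141, 0.001, -3.052]
force: [0.2, -0.5, 1.5]
grip_width: 0.753
grasp_force: 0.0
t 12.5 tcp [0.5207 0.2266 0.2001] rpy deg [-1.7997e+02  7.0000e-02 -1.7486e+02] F [ 0.2 -0.5  1.5] w 0.753 g 0.0
shift [0.0019 0.0017 0.7006]
turn [-0.0001  0.0002  0.0001]
```

View pics/z5.png

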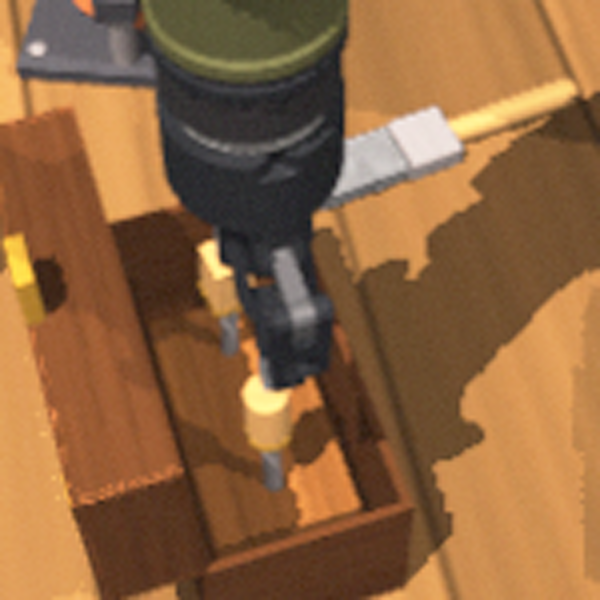

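```bash
python3 -c "
from h import *
print((proj('side',[[.5207,.2266,.2],[.5207-.0028,.2266+.032,.2],[.5207-.0037,.2266+.042,.2],[.5207,.2266,.135]])-[230,200])*4)"
```

```text
[[262.44740143 325.86958108]
 [282.74618626 382.70548672]
 [289.36769647 401.06535066]
 [265.83656877 393.74859951]]
```

The fingers straddle the round handle, with the near finger at crop (295,380) and the handle at (267,393), as the projection predicts. I descend and close.

```bash
python3 -m inch '[[0.5,0.002,0.002,0.06,0,0,0],[0.5,0,0,0.1,0,0,0],[0.5,0,0,0.12,0,0,0],[0.5,0,0,0.12,0,0,0],[0.5,0,0,0.11,0,0,0],[0.5,0,0,0.09,0,0,0],[0.5,0,0,0.06,0,0,0],[0.5,0,0,0.04,0,0,0]]'
python3 -m inch '[[0.5,0,0,0,0,0,0],[0.5,0,0,0,0,0,0],[0,0,0,0,0,0,0],[-0.3,0,0,0,0,0,0],[-0.5,0,0,0,0,0,0],[-1,0,0,0,0,0,0],[-1,0,0,0,0,0,0],[-1,0,0,0,0,0,0]]' 40
python3 -m inch '[[-1,0,0,0,0,0,0],[-1,0,0,0,0,0,0],[-1,0,0,0,0,0,0]]'
python3 -c "
from h import *
need([.5205,.2268,.095],[180,0,-174.9])"
```

```text
t: 13.22
ee_pos: [0.5205, 0.227, 0.0942]
orientation: [-3.141, 0.001, -3.052]
force: [0.3, 1.0, 0.4]
grip_width: 0.749
grasp_force: 0.0
t: 13.88
ee_pos: [0.5211, 0.2274, 0.0956]
orientation: [3.141, 0.003, -3.052]
force: [-1.0, 1.4, 4.3]
grip_width: 0.269
grasp_force: 39.0
t: 14.13
ee_pos: [0.5211, 0.2274, 0.0956]
orientation: [3.141, 0.003, -3.052]
force: [-0.7, 1.2, 6.2]
grip_width: 0.271
grasp_force: 39.0
t 14.13 tcp [0.5211 0.2274 0.0956] rpy deg [ 1.7997e+02  1.6000e-01 -1.7485e+02] F [-0.7  1.2  6.2] w 0.271 g 39.0
shift [ 0.0044 -0.0038  0.0038]
turn [0.0001 0.0005 0.0001]
```

```bash
python3 -m inch '[[-1,0,0,-0.03,0,0,0],[-1,0,0,-0.06,0,0,0],[-1,0,0,-0.08,0,0,0],[-1,0,0,-0.1,0,0,0],[-1,0,0,-0.1,0,0,0],[-1,0,0,-0.1,0,0,0],[-1,0,0,-0.1,0,0,0],[-1,0,0,-0.1,0,0,0]]' 50
python3 -m inch '[[-1,0,0,-0.1,0,0,0],[-1,0,0,-0.1,0,0,0],[-1,0,0,-0.06,0,0,0],[-1,0,0,0,0,0,0]]'
python3 -c "
from h import *
need([.48,.10,.235],[180,0,-174.9])
need([.522,-.16,.235],[180,0,-174.9])"
```

```text
t: 14.8
ee_pos: [0.5198, 0.2263, 0.1962]
orientation: [-3.14, 0.001, -3.052]
force: [0.7, 0.4, -1.3]
grip_width: 0.263
grasp_force: 49.2
t: 15.13
ee_pos: [0.5212, 0.2271, 0.2366]
orientation: [3.142, 0.004, -3.052]
force: [0.3, 0.5, -1.1]
grip_width: 0.272
grasp_force: 49.2
t 15.13 tcp [0.5212 0.2271 0.2366] rpy deg [ 180.      0.25 -174.86] F [ 0.3  0.5 -1.1] w 0.272 g 49.2
shift [ 0.3495 -0.8196  0.0093]
turn [0.     0.0007 0.0001]
t 15.13 tcp [0.5212 0.2271 0.2366] rpy deg [ 180.      0.25 -174.86] F [ 0.3  0.5 -1.1] w 0.272 g 49.2
shift [ 0.226  -2.5711  0.0097]
turn [0.     0.0007 0.0001]
```

```bash
python3 -m inch '[[-1,0.03,-0.04,0,0,0,0],[-1,0.03,-0.08,0,0,0,0],[-1,0.03,-0.12,0,0,0,0],[-1,0.03,-0.15,0,0,0,0],[-1,0.03,-0.15,0,0,0,0],[-1,0.03,-0.15,0,0,0,0],[-1,0.03,-0.15,0,0,0,0],[-1,0.007,-0.15,0,0,0,0]]' >/dev/null
python3 -m inch '[[-1,0,-0.15,0,0,0,0],[-1,0,-0.15,0,0,0,0],[-1,0,-0.15,0,0,0,0],[-1,0,-0.15,0,0,0,0],[-1,0,-0.15,0,0,0,0],[-1,0,-0.15,0,0,0,0],[-1,0,-0.15,0,0,0,0],[-1,0,-0.15,0,0,0,0]]'
python3 -m inch '[[-1,0,-0.15,0,0,0,0],[-1,0,-0.15,0,0,0,0],[-1,0,-0.12,0,0,0,0],[-1,0,-0.09,0,0,0,0],[-1,0,-0.06,0,0,0,0],[-1,0,0,0,0,0,0],[-1,0,0,0,0,0,0],[-1,0,0,0,0,0,0]]'
python3 -c "
from h import *
need([.526,-.189,.235],[180,0,-174.9])
t=grab('top','t6');f=grab('side','s6')
print(proj('side',[[.526,-.189,.087],[.526,-.189,.147]]),proj('top',[.526,-.189,.087]))
o=np.zeros((600,800,3),np.uint8);o[:600,:450]=cv2.resize(f[130:230,220:295],None,fx=6,fy=6,interpolation=cv2.INTER_CUBIC);o[:350,450:]=cv2.resize(t[110:210,340:440],(350,350),interpolation=cv2.INTER_CUBIC)
cv2.imwrite('pics/z6.png',o)"
```

```text
t: 16.47
ee_pos: [0.5155, -0.1048, 0.2332]
orientation: [-3.142, -0.001, -3.052]
force: [0.1, 0.6, -0.6]
grip_width: 0.271
grasp_force: 49.2
t: 17.13
ee_pos: [0.5247, -0.1875, 0.2342]
orientation: [3.141, 0.001, -3.051]
force: [-0.0, 0.2, -1.7]
grip_width: 0.268
grasp_force: 49.3
t 17.13 tcp [ 0.5247 -0.1875  0.2342] rpy deg [ 1.7998e+02  6.0000e-02 -1.7482e+02] F [-0.   0.2 -1.7] w 0.268 g 49.3
shift [-0.0077 -0.011  -0.0053]
turn [0.0001 0.0002 0.0002]
[[263.8483427  177.4601089 ]
 [261.96465519 161.16570656]] [[393.71665306 155.43263916]]
```

View pics/z6.png

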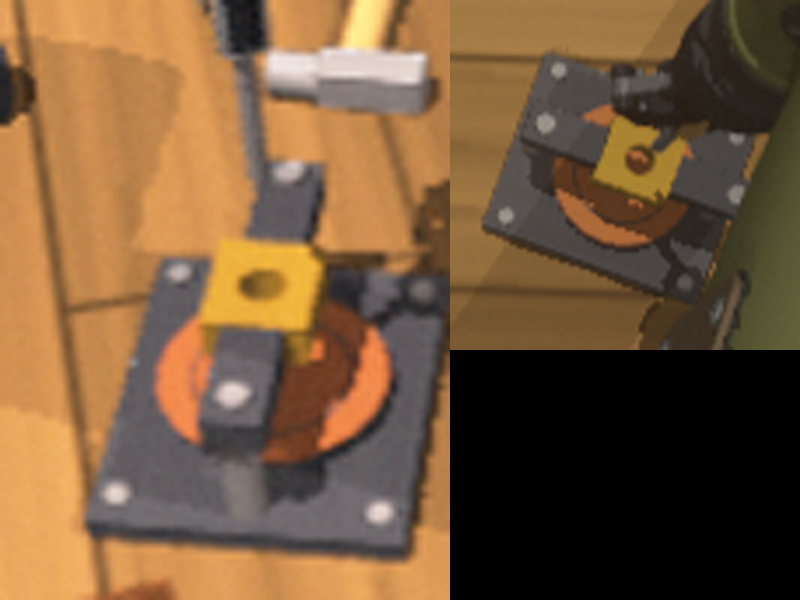

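The hole is at side (263.8,177.5) and top (394,155.7), matching my estimate. The punch hangs vertical, with its tip at about side (263.3,160.8) and top (399,152). I lower it until the tip is just above the mouth and compare there.

```bash
python3 -m inch '[[-1,-0.008,-0.011,0.02,0,0,0],[-1,0,0,0.05,0,0,0],[-1,0,0,0.06,0,0,0],[-1,0,0,0.06,0,0,0],[-1,0,0,0.04,0,0,0],[-1,0,0,0.02,0,0,0],[-1,0,0,0,0,0,0],[-1,0,0,0,0,0,0]]'
python3 -c "
from h import *
print('tip est prev',tri((263.3,160.8),(399,152)))
need([.526,-.189,.235],[180,0,-174.9])
t=grab('top','t7');f=grab('side','s7')
s=robot.read_state();z=s['ee_pos'][2]-.0956+.008;x,y=s['ee_pos'][:2]
print(z,(proj('side',[[x,y,z],[x,y,z+.05],[.526,-.189,.087]])-[235,120])*10,(proj('top',[[x,y,z],[x,y,z+.03],[.526,-.189,.087]])-[375,135])*10)
o=np.zeros((600,800,3),np.uint8);o[:600,:400]=cv2.resize(f[125:185,245:285],None,fx=10,fy=10,interpolation=cv2.INTER_CUBIC);o[:400,400:]=cv2.resize(t[135:175,375:415],None,fx=10,fy=10,interpolation=cv2.INTER_CUBIC)
cv2.imwrite('pics/z7.png',o)"
```

```text
t: 17.9
ee_pos: [0.5263, -0.1897, 0.1967]
orientation: [-3.142, 0.001, -3.052]
force: [-0.4, -0.0, -1.3]
grip_width: 0.268
grasp_force: 49.3
tip est prev (array([ 0.52275811, -0.18882667,  0.14792018]), np.float64(0.0008152087318331274))
t 17.9 tcp [ 0.5263 -0.1897  0.1967] rpy deg [-1.8000e+02  7.0000e-02 -1.7485e+02] F [-0.4 -0.  -1.3] w 0.268 g 49.3
shift [ 0.0014  0.0049 -0.2554]
turn [-0.      0.0002  0.0001]
0.10972614962607391 [[278.35639184 512.72326716]
 [262.2029302  373.65287784]
 [288.483427   574.60108905]] [[209.66119438 185.09876176]
 [236.2986133  162.0514542 ]
 [187.16653063 204.32639157]]
```

View pics/z7.png

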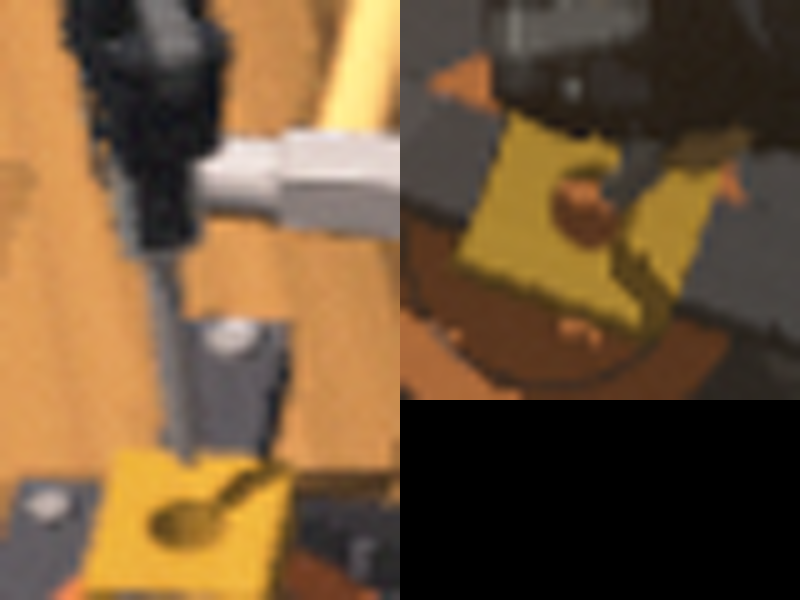

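```bash
python3 -c "
from h import *
f=cv2.imread('pics/s7.png');h=cv2.cvtColor(f,cv2.COLOR_BGR2HSV)
for r in range(150,173): print(r,h[r,254:272,1])
t=cv2.imread('pics/t7.png');ht=cv2.cvtColor(t,cv2.COLOR_BGR2HSV)
for r in range(147,162): print(r,ht[r,388:406,1],ht[r,388:406,2])
x,y=.5263,-.1897
for z in(.11,.12,.13,.14,.15): print(z,proj('side',[x,y,z]),proj('side',[x+.005,y,z]),proj('side',[x-.005,y,z]),proj('top',[x,y,z]))
"
```

```text
150 [156 157 142  89  37  28  24  17  57 115 146 155 155 155 154 153 154 155]
151 [153 155 158 152 125  93  33  21  91 137 151 152 156 157 158 154 152 155]
152 [155 155 154 157 149 102  27  40  87 138 154 158 154 153 155 153 151 157]
153 [153 154 154 156 149 117  26  23  46 131 153 155 155 156 151 154 150 153]
154 [155 155 155 158 156 118  29  28  31 129 153 152 152 156 154 158 154 159]
155 [152 151 151 153 152 127  57  20  18 132 156 152 156 156 155 156 153 155]
156 [150 153 156 155 156 130  61  28  26 119 138 127 120 117 120 123 137 145]
157 [151 150 152 157 152 133  78  29  25  17  13  22  19  25  25  28  29  63]
158 [152 152 150 155 154 140  84  29  29  17  18  19  28  26  29  24  25  15]
159 [155 153 153 151 154 149 101  30  22  26  14  17  28  29  23  26  17  11]
160 [156 152 152 153 152 148 105  24  27  25  27  23  20  25  27  24  16   8]
161 [158 149 154 152 155 157 114  31  25  36  11  13  21  18  18  16  13  19]
162 [155 154 153 154 157 153 118  32  22  27  17  18  16  16  16  15  19  19]
163 [153 154 156 154 151 156 130  56  24  24  14  18  21   3  16  15  16  17]
164 [154
[... 2898 characters left out ...]
] [171 172 170 171 172 173 172 172  94  89  88  88 167 169 169 149  81  73]
0.11 [[262.99522745 171.21637354]] [[261.18281035 171.50068265]] [[264.80513803 170.93257486]] [[395.91851732 153.65870681]]
0.12 [[262.68130164 168.50896172]] [[260.85632236 168.79321135]] [[264.50374025 168.22523352]] [[396.78739073 152.90810003]]
0.13 [[262.36339559 165.76474897]] [[260.52568973 166.04890902]] [[264.19852598 165.48112169]] [[397.6748985  152.14137994]]
0.14 [[262.04143944 162.98302811]] [[260.19083962 163.2670673 ]] [[263.88942832 162.69953332]] [[398.58164454 151.35802382]]
0.15 [[261.71536191 160.16307522]] [[259.85169769 160.44696111]] [[263.57637904 159.87974572]] [[399.50825906 150.55748616]]
```

The shank leans about 1.4°, with the tip about 1.8 mm towards −x. I turn that out about tool y, go 12 mm lower, and compare the tip with the hole again.

```bash
python3 -m inch '[[-1,0,0,0.02,0,-0.0013,0],[-1,0,0,0.03,0,-0.0013,0],[-1,0,0,0.03,0,-0.0013,0],[-1,0,0,0,0,0,0],[-1,0,0,0,0,0,0],[-1,0,0,0,0,0,0],[-1,0,0,0,0,0,0]]'
cat > m.py <<'E'
from h import *
import sys
tag=sys.argv[1]
s=robot.read_state(); P=s["ee_pos"]; need([.526,-.189,.124],[180,0,-174.9])
f=grab("side","s"+tag).astype(float); t=grab("top","t"+tag)
S=cv2.cvtColor(f.astype(np.uint8),cv2.COLOR_BGR2HSV)[:,:,1].astype(float)
# side view: left edge of the shank (steel against wood), sub-pixel, against a vertical shank of radius 5 mm under the TCP
tip=P[2]-.0876
for h in (.02,.03,.04,.05,.06):
    e=proj("side",[P[0],P[1],tip+h])[0]; w=e[0]-proj("side",[P[0]+.005,P[1],tip+h])[0][0]
    r=int(round(e[1])); ex=e[0]+(r-e[1])*-.116-w
    seg=S[r,int(ex)-5:int(ex)+3]; bg=seg[:3].mean(); fr=np.clip((seg-25)/(bg-25),0,1)
    print("z",round(tip+h,3),"row",r,"x-offset px",round(int(ex)-5-.5+fr.sum()-ex,2))
print("pred tip side",proj("side",[P[0],P[1],tip]),"top",proj("top",[P[0],P[1],tip]),"tip z",tip)
o=np.zeros((600,800,3),np.uint8);o[:600,:400]=cv2.resize(f[125:185,245:285].astype(np.uint8),None,fx=10,fy=10,interpolation=cv2.INTER_CUBIC);o[:400,400:]=cv2.resize(t[135:175,375:415],None,fx=10,fy=10,interpolation=cv2.INTER_CUBIC)
cv2.imwrite(f"pics/z{tag}.png",o)
E
python3 m.py 8
```

```text
t: 18.58
ee_pos: [0.5267, -0.1898, 0.1851]
orientation: [-3.141, 0.026, -3.052]
force: [-0.3, -1.0, -1.3]
grip_width: 0.269
grasp_force: 49.2
t 18.58 tcp [ 0.5267 -0.1898  0.1851] rpy deg [-179.98    1.51 -174.85] F [-0.3 -1.  -1.3] w 0.269 g 49.2
shift [0.0152 0.0059 0.4072]
turn [-0.0001  0.0042  0.0001]
z 0.118 row 169 x-offset px -0.23
z 0.128 row 166 x-offset px -0.28
z 0.138 row 164 x-offset px -0.02
z 0.148 row 161 x-offset px 0.01
z 0.158 row 158 x-offset px 0.09
pred tip side [[263.21783601 174.548327  ]] top [[394.89818933 154.4043631 ]] tip z 0.09751306990118282
```

View pics/z8.png

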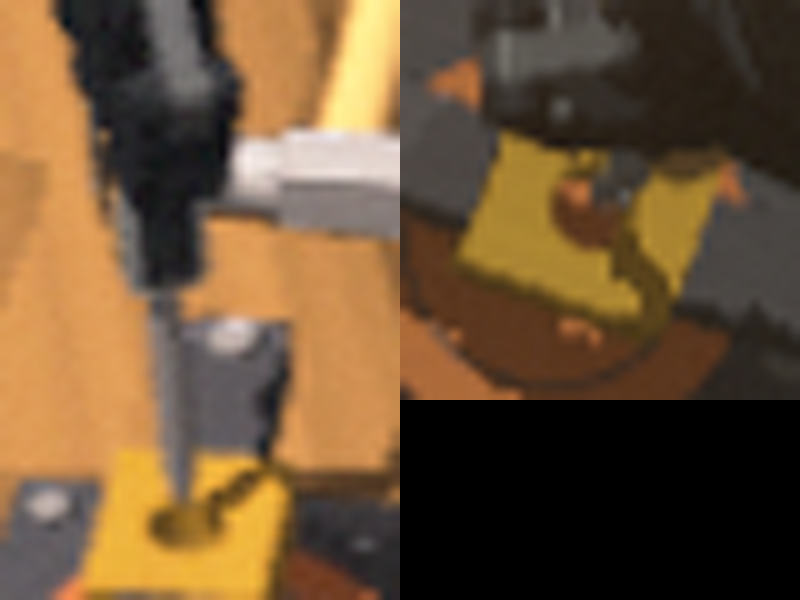

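```bash
python3 -c "
from h import *
h=cv2.cvtColor(cv2.imread('pics/t8.png'),cv2.COLOR_BGR2HSV)
for r in range(148,160): print(r,h[r,388:406,1],h[r,388:406,2])
h=cv2.cvtColor(cv2.imread('pics/s8.png'),cv2.COLOR_BGR2HSV)
for r in range(168,182): print(r,h[r,256:272,1],h[r,256:272,2])
print(tri((263.1,175.3),(396.3,154.5)),proj('top',[[.5267,-.1898,.15],[.5267,-.1898,.11]]),proj('side',[[.526,-.189,.0975],[.526,-.189,.0945]]))
"
```

```text
148 [122 119 119 118 128 107 119 124 128  97 115 121 111 118 118 107 114 127] [44 43 43 41 40 43 43 41 40 42 40 40 39 41 39 38 38 38]
149 [174 153 124 134  95 112 112 118  95  95 121 109 131 117 106 114 114 101] [123  65  41  38  43  41  41  41  43  43  40  42  39  37  41  38  38  38]
150 [182 180 184 174 165 182 172 154  53  51  55  90 101 137 143 142 138 144] [161 153 150 123  93 147 111  98  62  60  60  48  43  52  73  72  72  71]
151 [182 180 179 180 179 183 179 132  46  46  46  76 144 141 145 140 141 146] [167 167 168 152 120 127 101 108  66  66  67  64  71  76  81  84  83  82]
152 [182 181 184 182 175 175 123  81  49  56  52  63 166 169 161 152 152 166] [168 169 161 122  96  83  83  88  67  64  64  65 112  98  84  82  84 117]
153 [180 180 180 174 172 172  80  52  55  61  61 136 179 181 178 180 184 178] [171 170 150 154 153 156  80  69  65  63  63 105 157 155 133 133 151 159]
154 [181 183 179 171 167 168  74  64  56  19 148 178 184 180 184 180 184 183] [169 162 118 124 170 172  76  64  64  93 102 158 169 169 162 164 168 167]
155 [183 182 176 172 173 169 121 100 117  72 179 182 1
[... 2111 characters left out ...]
191 192 192 188 192 189] [238 238 237 214 132 109 122 143 158 169 159 205 238 241 239 237]
179 [191 188 190 188 191 189 189 185 186 188 192 193 193 189 187 190] [238 239 238 233 206 158 151 167 177 190 208 230 240 240 240 230]
180 [190 192 192 189 184 193 186 190 192 190 189 188 186 186 191 193] [237 236 237 237 237 230 224 222 223 232 238 240 241 240 239 225]
181 [191 192 188 189 189 185 186 193 197 190 185 187 191 192 185 193] [238 237 238 237 237 238 239 237 238 238 239 240 240 238 240 206]
(array([ 0.52745694, -0.19473854,  0.09044694]), np.float64(0.0010947805278867962)) [[399.55113546 150.3951882 ]
 [395.95975572 153.5031051 ]] [[263.52885133 174.70259276]
 [263.62056092 175.49439044]]
```

```bash
python3 -m inch '[[-1,0.003,0.007,0,0,0,0],[-1,0.003,0.008,0,0,0,0],[-1,0,0,0,0,0,0],[-1,0,0,0,0,0,0],[-1,0,0,0,0,0,0]]'
cat > tilt.py <<'E'
from h import *
import sys
def tilt(img,P):
    S=cv2.cvtColor(cv2.imread(img),cv2.COLOR_BGR2HSV)[:,:,1].astype(float); L=[]
    for r in range(154,169):
        seg=S[r,253:263]; bg=seg[:4].mean(); i=np.clip((seg-25)/(bg-25),0,1)
        k=np.argmax(i<.3); L.append((r,252.5+i[:k+1].sum()))
    L=np.array(L); a=np.polyfit(L[:,0],L[:,1],1)
    q=np.vstack([proj("side",[P[0]+.005,P[1],z]) for z in np.linspace(.12,.17,9)]); b=np.polyfit(q[:,1],q[:,0],1)
    d=(a-b); print(img,"slope obs/exp",a[0],b[0],"off at 168,154:",np.polyval(d,168),np.polyval(d,154),"resid",np.std(L[:,1]-np.polyval(a,L[:,0])))
    # rows per m ~ 275, px per m ~ 367 in x
    print("tilt deg",np.degrees(d[0]*275/367))
tilt('pics/s7.png',[.5263,-.1897]);tilt('pics/s8.png',[.5267,-.1898])
grab('side','s9');grab('top','t9');P=robot.read_state()['ee_pos'];tilt('pics/s9.png',P)
need([P[0],P[1],.1216])
E
python3 tilt.py
```

```text
t: 19.1
ee_pos: [0.5255, -0.1875, 0.1849]
orientation: [-3.141, 0.026, -3.052]
force: [-0.9, 1.1, -2.1]
grip_width: 0.269
grasp_force: 49.2
pics/s7.png slope obs/exp 0.11648472650153952 0.12025433525616279 off at 168,154: 0.2549187285047966 0.3076932510695224 resid 0.1789172921820193
tilt deg -0.16183987688080925
pics/s8.png slope obs/exp 0.11611609696886478 0.12063033483872634 off at 168,154: -0.07846427424088731 -0.015264944062825414 resid 0.2053098831715618
tilt deg -0.19380889334285692
pics/s9.png slope obs/exp 0.13147228791168042 0.11940500574591618 off at 168,154: -0.006405620774601939 -0.1753475710953014 resid 0.39689773958876096
tilt deg 0.5180822698371634
t 19.2 tcp [ 0.5255 -0.1876  0.1849] rpy deg [-179.98    1.49 -174.85] F [-1.1 -0.3 -1.9] w 0.267 g 49.2
shift [1.100e-02 1.000e-04 4.219e-01]
```

```bash
python3 -m inch '[[-1,0.0005,0,0.02,0,0,0],[-1,0.0008,0,0.03,0,0,0],[-1,0.0008,0,0.03,0,0,0],[-1,0.0008,0,0.03,0,0,0],[-1,0.0008,0,0.03,0,0,0],[-1,0.0008,0,0.03,0,0,0],[-1,0.0008,0,0.03,0,0,0],[-1,0.0008,0,0.03,0,0,0]]'
python3 -m inch '[[-1,0.0008,0,0.03,0,0,0],[-1,0.0008,0,0.03,0,0,0],[-1,0.0008,0,0.03,0,0,0],[-1,0.0005,0,0.02,0,0,0],[-1,0,0,0,0,0,0],[-1,0,0,0,0,0,0],[-1,0,0,0,0,0,0]]'
python3 -c "
from h import *
need([.5255,-.1876,.1246])
f=grab('side','s10');t=grab('top','t10')
o=np.zeros((600,800,3),np.uint8);o[:600,:400]=cv2.resize(f[150:210,245:285],None,fx=10,fy=10,interpolation=cv2.INTER_CUBIC);o[:400,400:]=cv2.resize(t[135:175,375:415],None,fx=10,fy=10,interpolation=cv2.INTER_CUBIC)
cv2.imwrite('pics/z10.png',o)
h=cv2.cvtColor(f,cv2.COLOR_BGR2HSV)
for r in range(168,190): print(r,h[r,256:272,1],h[r,256:272,2])
print((proj('side',[[.526,-.189,.087],[.526,-.189,.065],[.526,-.189,.037],[.526,-.189,.027]])))"
```

```text
t: 19.87
ee_pos: [0.5254, -0.1876, 0.1498]
orientation: [-3.141, 0.026, -3.052]
force: [-0.1, -0.6, -1.6]
grip_width: 0.27
grasp_force: 49.2
t: 20.45
ee_pos: [0.5256, -0.1877, 0.1341]
orientation: [-3.141, 0.026, -3.052]
force: [-0.2, -0.2, -1.5]
grip_width: 0.269
grasp_force: 49.2
t 20.45 tcp [ 0.5256 -0.1877  0.1341] rpy deg [-179.97    1.51 -174.85] F [-0.2 -0.2 -1.5] w 0.269 g 49.2
shift [0.0025 0.0006 0.0632]
168 [150 156 157 123  52  20  10  10  11  28  23  20  24  12   6  23] [226 224 214 189 143 100  50  49  47  55  68  63  53  42  42  45]
169 [155 165 165 145 107  63  33  15  23  17  32  23  27  11  19  20] [227 226 222 209 170 134 100  83  90  76  55  45  47  48  40  39]
170 [167 194 188 181 177 147  73  27  27  62 119 123 119 110 109 120] [232 237 237 235 232 198 125  93  84  82  77  77  75  74  68  66]
171 [174 189 188 188 187 158  78  29  29  99 175 175 179 176 180 204] [233 237 239 240 239 221 153 114  87  98 111 111 111 113 112 110]
172 [175 190 190 190 188 165  92  25  19  92 189 178 181 176 186 171] [234 239 239 240 240 227 167 124  94  97 108 112 113 113 111 115]
17
[... 1726 characters left out ...]
96  99 105 105 104 130 141 145 142 109]
186 [ 84  13  16  13  21  11  18  16  11  16  22 132 184 188 192 190] [119  96  97  95  98  96  98  98  94  97  82  87 140 164 154 125]
187 [ 40  13  11  16  16  19  11  13  16  13  20 132 182 182 187 179] [102  97  96  98  98  96  95  95  98  96  78  81 132 158 158 128]
188 [ 31  19  21  16  18  13  14  13  19  13  11 114 172 190 192 176] [106  95  97  95  97  97  94  97  96  95  70  74 104 137 165 142]
189 [ 14  22  20  19  16  13  21  14  18  15  16 124 178 183 187 188] [106 104 100  95  93  95  96  93  97  87  64  74 102 139 164 140]
[[263.8483427  177.4601089 ]
 [264.50443168 183.11495961]
 [265.31425362 190.08042141]
 [265.59686515 192.50750058]]
```

View pics/z10.png

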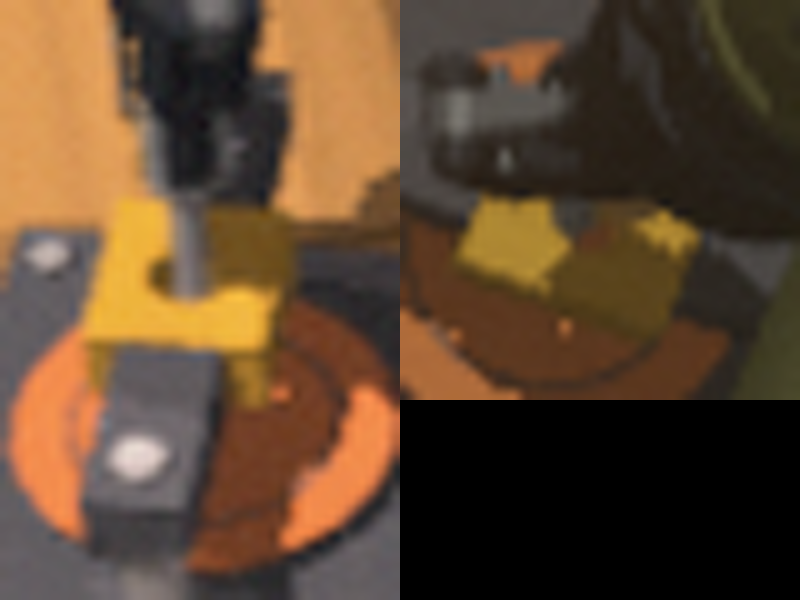

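The punch is inside the hole without contact: forces are steady and only its weight shows. At the mouth row the shank centre is at side column 263.6, against 263.1–263.85 for the hole. In the top view the shank axis lies within about 1 mm of the hole centre. I lower the last 9.5 mm.

```bash
python3 -m inch '[[-1,0.0006,0,0.018,0,0,0],[-1,0.0006,0,0.018,0,0,0],[-1,0.0006,0,0.017,0,0,0],[-1,0.0004,0,0.01,0,0,0],[-1,0,0,0,0,0,0],[-1,0,0,0,0,0,0],[-1,0,0,0,0,0,0],[-1,0,0,0,0,0,0]]'
python3 -c "
from h import *
need([.5255,-.1876,.1246])
f=grab('side','s11');t=grab('top','t11')
h=cv2.cvtColor(f,cv2.COLOR_BGR2HSV)
for r in range(173,180): print(r,h[r,256:270,1],h[r,256:270,2])
h=cv2.cvtColor(t,cv2.COLOR_BGR2HSV)
for r in range(153,163): print(r,h[r,386:402,1],h[r,386:402,2])
o=np.zeros((600,800,3),np.uint8);o[:600,:400]=cv2.resize(f[150:210,245:285],None,fx=10,fy=10,interpolation=cv2.INTER_CUBIC);g=t[95:175,140:300];o[:400,400:]=cv2.resize(t[110:190,190:270],None,fx=5,fy=5)
cv2.imwrite('pics/z11.png',o)"
```

```text
t: 21.22
ee_pos: [0.5255, -0.1877, 0.1245]
orientation: [-3.141, 0.026, -3.052]
force: [0.7, 0.1, -1.4]
grip_width: 0.268
grasp_force: 49.2
t 21.22 tcp [ 0.5255 -0.1877  0.1245] rpy deg [-179.98    1.51 -174.85] F [ 0.7  0.1 -1.4] w 0.268 g 49.2
shift [-0.0001  0.0004 -0.0004]
173 [186 192 188 188 186 172  99  31  28  81 159 177 191 183] [234 238 238 240 241 226 170 117  81  94 109 111 107 114]
174 [190 190 187 190 192 185 118  24  24  64 144 170 176 190] [238 237 239 239 238 226 180 115  84  87 103 114 110 113]
175 [189 188 188 189 191 188 102  23  25  73 145 170 184 180] [238 238 238 237 226 190 148 120  90  87 100 111 111 112]
176 [189 192 194 194 190 190  79  23  24  75 155 181 181 187] [239 238 238 222 148 110 126 131 106  95 102 110 114 112]
177 [186 189 188 189 194 174  70  25  25  73 150 179 171 174] [238 239 239 209 109 107 123 133 112 115 114 111 109 113]
178 [196 189 186 201 186 178  77  34  26  54 130 175 175 183] [237 239 240 212 136 109 123 134 116 103 108 111 112 113]
179 [188 195 187 193 193 183 135  84  78 127 165 190 184 198] [239 237 239 234 209 163 151 154 141 149
[... 629 characters left out ...]
 84  84  84 153  92]
158 [182 183 182 181 164 108  63 129 171 166 170 155 174 176 182 183] [174 174 172 172 107  73  61  79  88  86  93  82  85  87 125 159]
159 [181 180 181 183 172 164 153 166 164 169 178 174 175 178 178 183] [173 174 175 174 101  87  80  86  90  86  86  85  89  90  89 127]
160 [180 181 183 178 174 177 176 176 178 173 182 177 180 171 171 185] [173 172 173 130  94  91  90  90  89  87  87  88  88  88  88  88]
161 [180 176 182 182 174 176 174 179 181 181 176 177 181 183 172 183] [171 172 172  98  91  90  91  91  90  90  90  88  89  88  89  88]
162 [181 182 178 183 170 178 172 178 174 174 181 181 178 172 172 171] [155 170 172  99  90  90  89  90  91  91  89  90  89  89  89  88]
```

View pics/z11.png

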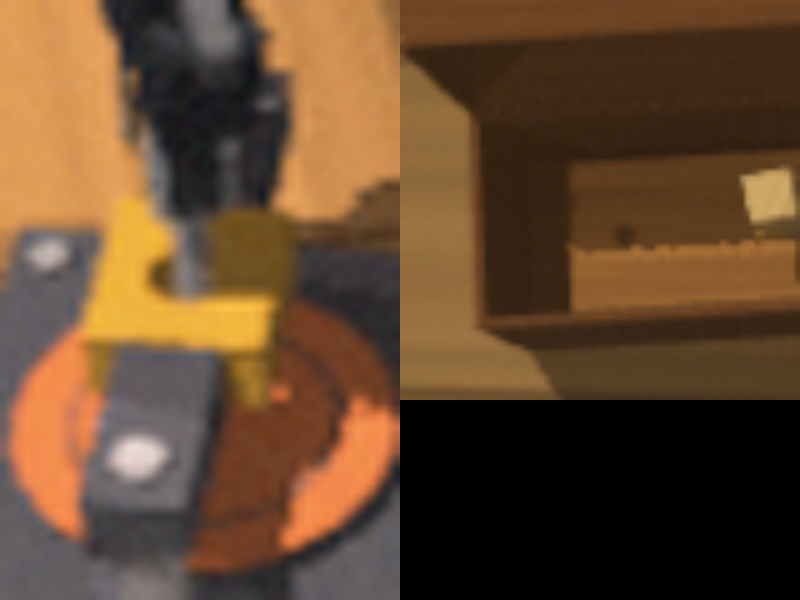

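The cover is open and the square punch is still in its socket (right panel (770,195)). The dish is undisturbed and the punch hangs in the hole. Re-reading the edges with the taper's outline included, the shank sits about 1.5–2 mm too far to +y, so I make a small gentle correction.

```bash
python3 -m inch '[[-1,0,-0.004,0,0,0,0],[-1,0,-0.004,0,0,0,0],[-1,0,-0.003,0,0,0,0],[-1,0,0,0,0,0,0],[-1,0,0,0,0,0,0],[-1,0,0,0,0,0,0],[-1,0,0,0,0,0,0],[-1,0,0,0,0,0,0]]'
python3 -c "
from h import *
need([.5257,-.1893,.1246])
h=cv2.cvtColor(grab('top','t12'),cv2.COLOR_BGR2HSV)
for r in range(154,161): print(r,h[r,386:402,1],h[r,386:402,2])
h=cv2.cvtColor(grab('side','s12'),cv2.COLOR_BGR2HSV)
for r in range(175,180): print(r,h[r,256:270,1])
"
```

```text
t: 21.98
ee_pos: [0.5255, -0.1892, 0.1244]
orientation: [-3.141, 0.026, -3.052]
force: [-0.1, -0.4, -1.3]
grip_width: 0.268
grasp_force: 49.2
t 21.98 tcp [ 0.5255 -0.1892  0.1244] rpy deg [-179.99    1.49 -174.85] F [-0.1 -0.4 -1.3] w 0.268 g 49.2
shift [-0.0014 -0.0006 -0.0012]
154 [115 118 102 121 121  97 118 121  96 112 117 111 107 127 102 121] [40 41 40 40 40 42 39 40 40 41 37 39 38 38 40 40]
155 [ 96 140 168 163  87  60  81 102  91 122 119 113 125 110 105 111] [45 62 91 83 50 55 44 40 45 46 45 45 43 44 39 39]
156 [180 177 180 183 106  47  45  77 127 139 141 136 145 145 125 121] [153 154 157 155  82  65  62  50  52  75  76  75  74  74  51  38]
157 [183 182 182 183 144  63  53  60 127 157 149 146 152 158 168 176] [170 171 170 169 117  69  67  60  66  78  82  84  84  84  82 123]
158 [181 182 180 185 179 121  56 105 154 172 177 164 175 167 183 172] [175 174 173 171 160  80  64  73  86  86  91  81  86  87  88 110]
159 [180 181 182 183 182 166 129 150 170 173 176 177 180 178 178 180] [174 175 175 174 129  89  75  85  90  87  87  85  88  89  90  88]
160 [178 180 181 185 181 170 179 176 178 185 179 175 180 181 175 172] [173 173 172 131  93  93  87  90  89  87  87  89  88  89  89  89]
175 [191 184 186 187 190 179  96  27  33  71 144 187 193 177]
176 [185 186 191 190 187 182  67  28  25  60 137 184 175 176]
177 [192 191 188 192 182 170  66  30  23  76 142 175 188 184]
178 [186 188 188 195 188 192  75  35  20  46 139 184 188 186]
179 [188 190 186 187 192 185 130  83  74 122 174 186 194 185]
```

```bash
python3 -c "
from bench import robot
print(robot.sign_off())"
```

```text
the job is handed in; nothing more can be done
None
```

I handed the job in at about 22 s: the cover is open on its stop, and the round-handled punch is held upright in the guide hole, about 1–2 mm off centre by camera. By arm position its tip is about 10 mm above the dish; the forces showed no contact with the guide or dish, and the dish and square punch looked in place.

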